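# Put the washed spatula and brush away in the tool tray

### The job

Take the red-handled spatula and the blue brush off the sloping drying rack, drawing them out from under its rail, and lay each one flat, underside down, in the tray compartment of its own colour, head in the wide end and handle end in the narrow end. Lay them down gently rather than dropping them, and leave the glass rod in the tray and the other things on the counter where they are.

Things in the scene. Friction and masses are not known exactly. Their poses are not given: they have to be found in the camera images.
- rack: fixed sloping steel-wire drying rack, 310 mm wide (y), 175 deep (x), 211 high. Origin on the counter under its middle; +x is uphill (roughly away from the robot), z up. The tools lie on two aluminium slats across a slope that rises 35 degrees towards +x, their handle ends against a black lip 14 mm high at the low edge. Side wires stand at y = +-150 mm
- rack_lip (a point): middle of the lip's inside foot, (-78, 0, 40) mm in the rack's frame: from here the plane on which the tools lie rises at 35 degrees. Measured up the slope from here the slats cover 13-31 mm and 135-155 mm; between them the rack is open below, so fingers have room round the handles
- rack_rail (a point): middle of a straight round rail, 10 mm thick, along the rack's y, at (0, 0, 206) mm in its frame. It is above the middle of the tools: a gripper pointing straight down fouls it; one square to the slope (tilted 35 degrees, leaning back to the low side) clears it. A tool lifted square to the slope meets it after some 75 mm: lift 40 mm, then draw out level towards rack -x
- spatula: loose spatula, 190 mm long, about 0.1 kg, red handle, flat steel blade. Origin at the centre of its flat underside, x along its length to the blade, z up from the underside. Handle x -95 to +25 mm, 20 wide, 18 thick (z 0 to 18); blade x +23 to +95 mm, 80 wide, 4 thick. Starts on the rack at 35 degrees, 50 to 70 mm to one side of its middle, blade uphill
- brush: loose scrubbing brush, 190 mm long, about 0.1 kg, blue, white bristles pointing up (+z). Origin at the centre of its flat underside, x along its length to the head. Handle x -95 to +25 mm, 20 wide, 18 thick (z 0 to 18); head x +23 to +95 mm, 50 wide, 28 high with bristles. Starts on the rack on the other side of its middle, head uphill
- spatula_head (a point): middle of the underside edge at the blade end of the spatula, (95, 0, 0) mm in its frame
- spatula_tail (a point): middle of the underside edge at the handle end of the spatula, (-95, 0, 0) mm in its frame
- brush_head (a point): middle of the underside edge at the head end of the brush, (95, 0, 0) mm in its frame
- brush_tail (a point): middle of the underside edge at the handle end of the brush, (-95, 0, 0) mm in its frame
- tray: fixed white tray, 218 (x) by 222 (y) mm, 36 high. Origin on the counter under its centre, +x to the wide ends of the compartments, z up. A red and a blue compartment along x (centre lines y = +55 and -60 mm), 206 mm long, floors 22 mm and wall tops 36 mm above the counter; a narrow grey one with a glass rod between them
- tray_well (a point): middle of the open finger well that crosses the whole tray at x -55 to +20 mm, floor 4 mm above the counter: (-17.5, 0, 4) mm in the tray's frame. On its +x side are the wide bays (x +20 to +103 mm; red 92 mm wide, blue 62), on its -x side the narrow bays (x -103 to -55 mm; 32 mm wide each) of the compartments
- red_head_end (a point): on the floor of the red compartment, where spatula_head belongs: (95, 55, 22) mm in the tray's frame
- red_tail_end (a point): on the floor of the red compartment, where spatula_tail belongs: (-95, 55, 22) mm in the tray's frame
- blue_head_end (a point): on the floor of the blue compartment, where brush_head belongs: (95, -60, 22) mm in the tray's frame
- blue_tail_end (a point): on the floor of the blue compartment, where brush_tail belongs: (-95, -60, 22) mm in the tray's frame
- rod: bystander: loose glass stirring rod, 10 mm thick, 180 mm long, lying along the grey middle compartment of the tray (y = -10 mm there). Origin at the middle of its underside
- stopper: bystander: black rubber stopper, 36 mm across, 26 mm high, on the counter between the rack and the tray. Origin under its centre
- beaker: bystander: glass beaker, 84 mm across, 110 mm high, at the back. Origin under its centre
- jar: bystander: closed glass jar with red lid, 90 mm across, 130 mm high, at the back. Origin under its centre
- soap: bystander: soap bottle with green cap, 66 mm across, 190 mm high, at the back. Origin under its centre
Not all that is in view belongs to the job. What is shaped like the spatula but pink or purple is not meant.

How it is judged:
At the end, for the whole second after the job is handed in: The spatula lies in the red compartment and the brush in the blue one, each underside down, level within 0.06 rad and at rest, its head end and its handle end each within 14 mm of the marked points of that compartment (head in the wide bay) (distance between spatula_head and red_head_end below 0.014 m and distance between spatula_tail and red_tail_end below 0.014 m and angle between each of spatula, brush's own z axis and vertical below 0.06 rad and linear speed of each of spatula, brush below 0.02 m/s and distance between brush_head and blue_head_end below 0.014 m and distance between brush_tail and blue_tail_end below 0.014 m); the robot touches nothing.
It fails at once if the spatula is dropped (moves faster than 0.6 m/s with no finger touching it) (linear speed of spatula above 0.6 m/s and contact force between spatula and the fingers below 0.05 N).
It fails at once if the brush is dropped (moves faster than 0.6 m/s with no finger touching it) (linear speed of brush above 0.6 m/s and contact force between brush and the fingers below 0.05 N).
It fails at once if the glass rod is moved more than 30 mm (distance of rod from where it was at the start of the episode above 0.03 m).
It fails at once if another thing on the counter (stopper, beaker, jar, soap bottle) is moved more than 30 mm (distance of any of stopper, beaker, jar, soap from where it was at the start of the episode above 0.03 m).
It also fails if it takes over 72 s, if anything falls off the work surface, if the arm or the gripper's body presses on something with over 40 N, if the wrist force passes 120 N, or if a joint passes its speed limit or range.

### The arm

A 6-joint arm with a two-finger parallel gripper is mounted at the origin on the work surface. World frame = base frame: x ahead of the robot, y to its left, z up, the work surface at z = 0. Lengths are in m, angles in rad, forces in N, time in s.
With the tool pointing down it reaches from about 0.25 to 0.775 m from the base axis. Payload 4 kg.
Tool frame: the origin (TCP) lies at the centre of the arm's flange, where the gripper is bolted on; the fingertips stand 199 mm ahead of it and the grasp point (between the pads) lies 180 mm ahead of it (robot.tcp_to_tips is the distance from the TCP to the fingertips, in m); z points along the fingers, y is the line along which they close (so a half turn about z gives the same grasp; the last joint's range is limited). The gripper opens to 94 mm and grips with 3 to 60 N. Pads are 16 mm wide; open, the fingers measure 119 mm over their backs; the gripper's body (75 mm by 177 mm) begins 78 mm behind the grasp point.
Start: joints at [-1.245, 0.087, 1.371, -0, 1.684, -0.103], TCP at [0.229, -0.5, 0.405] pointing down, gripper open.
Joint ranges: [-3.1, 3.1], [-0.76, 2.03], [0.27, 2.55], [-1.08, 4.22], [0.17, 2.65], [-2.57, 2.57]. Speed limits (rad/s): [2.79, 2.79, 3.14, 3.14, 3.14, 3.14].

### API

Orientations are given as [roll, pitch, yaw] about the fixed x, y, z axes, in that order (R = Rz(yaw) Ry(pitch) Rx(roll)).
In Python, from bench import telemetry, snapshot, ticket, robot gives the robot as it stands.
- The arm moves only by the tool apply_moves, never from a script. Its argument "moves" is a list that holds one entry, the list of rows, each a list of 5 numbers: the shift along the tool's x, y, z in units of 50 mm (1.0 is 50 mm), then the turn about the tool's z in units of 10 degrees (1.0 is 10 degrees), then the closure, from 0 (fully open) to 1 (shut). A call has 1 to 10 rows; each row is the pose to reach, as a shift and turn from the pose commanded when the call began, along the tool's axes at that moment; what a row does not reach only later rows make up. A row lasts 1/8 s, in which the tool goes at most 62.5 mm and 10.7 degrees, less where a joint would pass 70% of its speed; a pose out of reach is approached as far as the arm can. A call with a gripper value outside its range is refused whole. The fingers move at their own pace and stop on an object; the grip force is fixed at half the most. Time passes only in rows, so rows that repeat a pose let the fingers close. It gives the time, the measured TCP pose, the force, the opening and the grip force at its end, in the units of the state.
- telemetry.get_obs(): the state, without advancing time (a new reading comes with each control period).
- snapshot(name): name is "scene" or "top" or "wrist"; returns a dict with "image" (420x560x3 uint8, red, green, blue), "fovy" (degrees; the focal length in pixels is half the picture's height over the tangent of half this angle, whatever the lens; pixels are square), "cx", "cy" (the principal point, pixels), "R" (3x3) and "t" (3): a world point X has camera coordinates R X + t. Camera axes: x right, y down, z forward; pixel columns grow to the right and rows downward; lengths in m; the calibration is good to about 2 mm. A picture is of the moment at which its call begins. There is no depth.
- ticket.close_job(): hands the job in; it is judged then, once.
The state is a dict: "time": time; "joint_positions": joint angles; "qvel": joint speeds; "joint_torque": joint torques, N m; "tool_pos": TCP position; "ee_rot": TCP orientation; "wrist_force": force on the tool from outside, world axes, zero at the start; "wrist_torque": the same for the moment, N m; "width": finger opening in m; "finger_force": force on a finger pad.
Only numpy, scipy, OpenCV 4.12 (cv2) and the standard library are available. Lean on these libraries where they do the work, as an engineer would, in place of code of your own. Each camera call takes 0.05 s, during which the arm holds its last target. There are 200 camera calls.

## Working session

There is one attempt and no reset: what is moved stays moved. The work goes in short steps, Python scripts to look and compute and a tool call to move; the robot and the scene stay as the last step left them, time stands still between calls to the robot, and variables do not carry over. Pictures are saved under pics/ and viewed, at most 10 in all, crops included, and the job is handed in when it is done.

Besides the shell and the picture viewer there is one more tool, called after ">>>" by a JSON object that holds its "method" and its "body". apply_moves: Moves the arm, as the interface text tells. Its arguments: {"type":"object","properties":{"moves":{"type":"array","items":{"type":"array","items":{"type":"array","items":{"type":"number"}}}}},"required":["moves"]}

```bash
ls; mkdir -p pics; python3 - <<'E'
from bench import telemetry,snapshot
import cv2,numpy as np,pickle
o=telemetry.get_obs();print({k:np.round(v,3) for k,v in o.items()})
S={}
for n in("scene","top","wrist"):
    s=snapshot(n);S[n]=s;print(n,s["fovy"],s["cx"],s["cy"],np.round(-s["R"].T@s["t"],3),np.round(s["R"],2).tolist())
    cv2.imwrite(f"pics/{n}0.png",s["image"][:,:,::-1])
pickle.dump(S,open("s0.pkl","wb"))
E
```

```text
pics
{'time': np.float64(0.0), 'joint_positions': array([-1.245,  0.088,  1.372, -0.   ,  1.684, -0.103]), 'qvel': array([-0.002,  0.001,  0.   , -0.002,  0.002, -0.002]), 'joint_torque': array([ 1.0000e-03, -3.4018e+01, -3.0243e+01,  7.2000e-02,  3.3000e-02,
       -0.0000e+00]), 'tool_pos': array([ 0.229, -0.5  ,  0.404]), 'ee_rot': array([-3.139, -0.   ,  0.429]), 'wrist_force': array([-0.13 , -0.051, -0.211]), 'wrist_torque': array([-0.022, -0.049, -0.012]), 'finger_force': np.float64(0.0), 'width': np.float64(0.094)}
scene 42.481600236540515 280.4016802200007 206.7916429851637 [1.027 0.524 1.508] [[-0.8, 0.6, -0.01], [0.52, 0.67, -0.53], [-0.31, -0.43, -0.85]]
top 52.152048309114235 281.5337143755734 210.23093756831332 [ 0.371 -0.158  1.363] [[-0.03, -1.0, -0.02], [-0.99, 0.03, -0.11], [0.11, 0.01, -0.99]]
wrist 62.18256814915612 276.0944534370756 211.79479692455106 [ 0.304 -0.464  0.382] [[0.42, -0.91, -0.0], [-0.87, -0.4, 0.29], [-0.26, -0.12, -0.96]]
```

View pics/scene0.png

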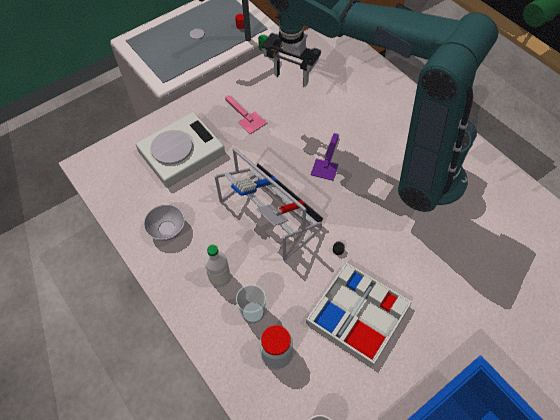

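View pics/top0.png

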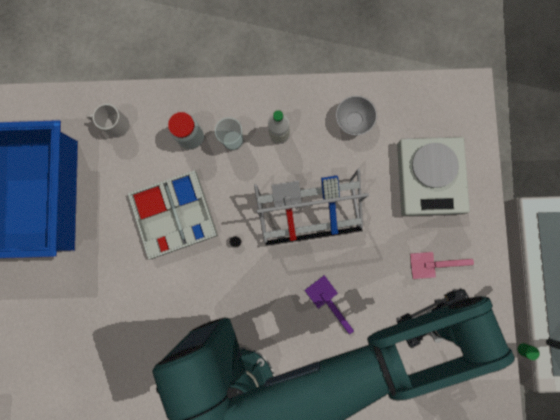

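```bash
cat > h.py <<'E'
import numpy as np,cv2
def ray(s,uv):
    h,w=s["image"].shape[:2];f=h/2/np.tan(np.radians(s["fovy"])/2)
    d=np.array([(uv[0]-s["cx"])/f,(uv[1]-s["cy"])/f,1.])
    R=np.array(s["R"]);return -R.T@s["t"],R.T@d
def onplane(s,uv,p0,n=(0,0,1)):
    c,d=ray(s,uv);n=np.array(n);return c+d*(n@(np.array(p0)-c))/(n@d)
def onz(s,uv,z): return onplane(s,uv,(0,0,z))
def tri(s1,u1,s2,u2):
    a,d=ray(s1,u1);b,e=ray(s2,u2)
    k=np.linalg.lstsq(np.c_[d,-e],b-a,rcond=None)[0];p,q=a+d*k[0],b+e*k[1]
    return (p+q)/2,np.linalg.norm(p-q)
def proj(s,X):
    h,w=s["image"].shape[:2];f=h/2/np.tan(np.radians(s["fovy"])/2)
    c=np.array(s["R"])@X+s["t"];return np.array([s["cx"]+f*c[0]/c[2],s["cy"]+f*c[1]/c[2]])
def blobs(s,col,roi,amin=15):
    im=cv2.cvtColor(s["image"],cv2.COLOR_RGB2HSV).astype(int);H,S_,V=im[...,0],im[...,1],im[...,2]
    m={"red":((H<6)|(H>174))&(S_>170)&(V>90),"blue":(H>100)&(H<125)&(S_>150)&(V>70),"black":V<38}[col]
    k=np.zeros(m.shape,np.uint8);x0,x1,y0,y1=roi;k[y0:y1,x0:x1]=m[y0:y1,x0:x1]
    return sorted([c for c in cv2.findContours(k,0,1)[0] if cv2.contourArea(c)>amin],key=cv2.contourArea)[::-1]
E
python3 - <<'E'
import pickle;from h import *
S=pickle.load(open("s0.pkl","rb"))
R={"top":{"rack":(225,385,160,260),"tray":(125,220,165,265)},"scene":{"rack":(210,335,140,265),"tray":(300,415,255,365)}}
for v in R:
  for c in("red","blue"):
    for w in R[v]:
      for b in blobs(S[v],c,R[v][w]):
        bp=cv2.boxPoints(cv2.minAreaRect(b));M=cv2.moments(b);q=np.array([M["m10"],M["m01"]])/M["m00"]
        print(v,c,w,cv2.contourArea(b),q.round(1),bp.round(1).tolist(), onz(S[v],q,.022).round(4) if w=="tray" else "")
  for b in blobs(S[v],"black",R[v]["rack"]): print(v,"blk",cv2.contourArea(b),cv2.boxPoints(cv2.minAreaRect(b)).round(1).tolist())
a=S["top"]["image"][160:260,235:385,::-1];b=S["scene"]["image"][140:265,205:335,::-1]
a=cv2.resize(a,None,fx=3.9,fy=3.9,interpolation=2);b=cv2.resize(b,None,fx=4,fy=4,interpolation=2)
cv2.imwrite("pics/rk_top.png",a);
cv2.imwrite("pics/rk_scene.png",b)
E
```

```text
top red rack 115.5 [290.8 225.7] [[286.1000061035156, 210.60000610351562], [291.29998779296875, 209.8000030517578], [295.5, 239.60000610351562], [290.29998779296875, 240.39999389648438]] 
top red tray 609.0 [149.4 202.3] [[132.89999389648438, 194.6999969482422], [158.10000610351562, 186.3000030517578], [166.0, 210.0], [140.8000030517578, 218.39999389648438]] [0.5625 0.2768 0.022 ]
top red tray 72.0 [162.5 243.5] [[157.3000030517578, 238.89999389648438], [163.89999389648438, 236.6999969482422], [167.6999969482422, 248.10000610351562], [161.10000610351562, 250.3000030517578]] [0.431  0.2345 0.022 ]
top blue rack 129.0 [333.  218.9] [[329.5, 203.10000610351562], [335.6000061035156, 202.8000030517578], [337.20001220703125, 233.8000030517578], [331.20001220703125, 234.10000610351562]] 
top blue tray 384.0 [184.  190.3] [[172.10000610351562, 181.3000030517578], [188.3000030517578, 175.89999389648438], [196.10000610351562, 199.3000030517578], [179.89999389648438, 204.6999969482422]] [0.5975 0.1669 0.022 ]
top blue tray 75.0 [197.6 231.3] [[192.1999969482422, 226.60000610351562], [199.100006
[... 1705 characters left out ...]
0001220703125], [345.20001220703125, 311.79998779296875], [331.29998779296875, 332.5]] [0.6005 0.1609 0.022 ]
scene blue tray 136.5 [353.8 280.8] [[345.20001220703125, 284.8999938964844], [353.6000061035156, 271.0], [362.6000061035156, 276.3999938964844], [354.20001220703125, 290.29998779296875]] [0.4719 0.1197 0.022 ]
scene blk 88.5 [[302.0, 207.0], [306.0, 203.0], [322.0, 219.0], [318.0, 223.0]]
scene blk 42.0 [[275.5, 181.60000610351562], [276.8999938964844, 179.89999389648438], [299.20001220703125, 198.6999969482422], [297.70001220703125, 200.5]]
scene blk 21.5 [[256.5, 165.60000610351562], [257.70001220703125, 164.10000610351562], [271.3999938964844, 175.5], [270.20001220703125, 177.0]]
```

View pics/rk_top.png

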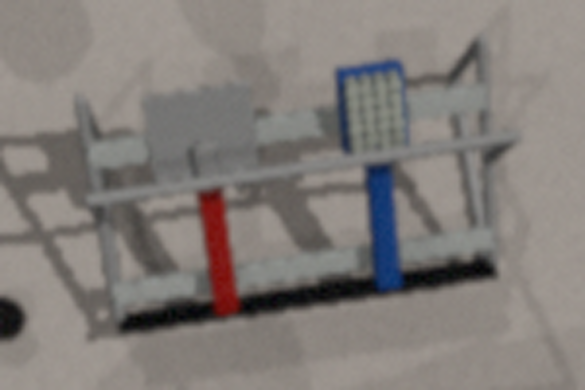

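View pics/rk_scene.png

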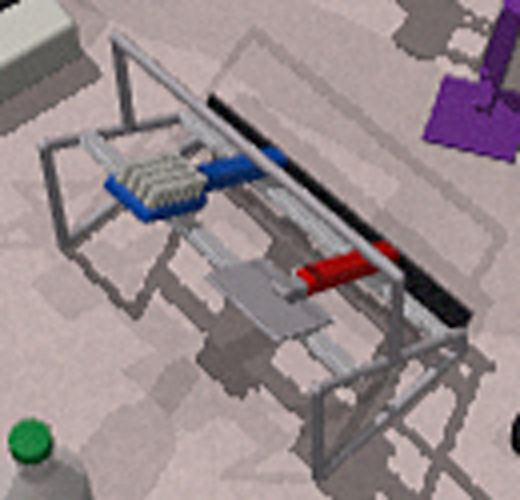

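```bash
python3 - <<'E'
import pickle;from h import *
S=pickle.load(open("s0.pkl","rb"));T,C=S["top"],S["scene"]
P={}
for n,a,b in[("railL",(258,211.3),(305,208.75)),("railR",(367.8,195),(233.8,149.5)),("lipL",(266,242),(322,220.5)),("lipR",(360,228.),(257.5,164.3)),
 ]:
    P[n],e=tri(T,a,C,b);print(n,P[n].round(4),round(e,4))
L=P["railL"]-P["railR"];yaw1=np.arctan2(-L[0],L[1]);L2=P["lipL"]-P["lipR"];yaw2=np.arctan2(-L2[0],L2[1])
print("yaw",np.degrees([yaw1,yaw2]),np.linalg.norm(L),np.linalg.norm(L2))
for v in("top","scene"):  # single view with known height
  s=S[v];l,r={"top":((258,211.3),(367.8,195)),"scene":((305,208.75),(233.8,149.5))}[v]
  a,b=onz(s,l,.206),onz(s,r,.206);print(v,"rail",a.round(4),b.round(4),((a+b)/2).round(4),np.degrees(np.arctan2(-(a-b)[0],(a-b)[1])))
E
```

```text
railL [ 0.5033 -0.0798  0.2058] 0.0013
railR [ 0.5403 -0.3806  0.2   ] 0.0021
lipL [ 0.4247 -0.0899  0.0441] 0.0028
lipR [ 0.4605 -0.3791  0.0585] 0.0026
yaw [7.01167411 7.05885786] 0.3031244433434767 0.29172193071508684
top rail [ 0.5028 -0.0794  0.206 ] [ 0.5387 -0.3787  0.206 ] [ 0.5207 -0.229   0.206 ] 6.832448373898115
scene rail [ 0.5038 -0.0802  0.206 ] [ 0.5431 -0.3773  0.206 ] [ 0.5235 -0.2287  0.206 ] 7.537228823764733
```

```bash
cat >> h.py <<'E'
RO=np.array([.522,-.229,0]);RY=np.radians(7.)
RR=np.array([[np.cos(RY),-np.sin(RY),0],[np.sin(RY),np.cos(RY),0],[0,0,1]])
rw=lambda p:RO+RR@np.array(p)
wr=lambda X:RR.T@(np.array(X)-RO)
c35,s35=np.cos(np.radians(35)),np.sin(np.radians(35))
N35=RR@np.array([-s35,0,c35])
def sl(s_,uv,h):
    "pixel -> (s up slope, y) on slope plane raised by h"
    X=wr(onplane(s_,uv,rw([-.078,0,.04])+h*N35,N35))-[-.078,0,.04];return np.array([X[0]*c35+X[2]*s35,X[1]])
E
python3 - <<'E'
import pickle;from h import *
S=pickle.load(open("s0.pkl","rb"))
for v,roi in(("top",(225,385,160,260)),("scene",(210,335,140,265))):
  for c in("red","blue"):
    b=blobs(S[v],c,roi)[0]
    (w,q)=[(b.reshape(-1,2).astype(float)) ,0][0:2]
    P=np.array([sl(S[v],p,.016) for p in w])
    vx,vy,x0,y0=cv2.fitLine(P.astype(np.float32)*1000,2,0,.01,.01).ravel()
    r=cv2.minAreaRect((P*1000).astype(np.float32))
    print(v,c,"s range",P[:,0].min().round(3),P[:,0].max().round(3),"y@s=40",(y0+(40-x0)*vy/vx).round(1),"y@80",(y0+(80-x0)*vy/vx).round(1),r)
for z,p in((.026,(234.5,241)),(0,(322,290)),(0,(350,330))): print(onz(S["top"],p,z).round(3))
E
```

```text
top red s range 0.002 0.106 y@s=40 66.6 y@80 66.6 ((54.2174186706543, 66.28504180908203), (15.852892875671387, 104.35530853271484), 89.89351654052734)
top blue s range 0.002 0.109 y@s=40 -61.1 y@80 -61.2 ((55.274375915527344, -62.29998016357422), (18.402965545654297, 107.18408203125), 88.17806243896484)
scene red s range 0.048 0.133 y@s=40 63.5 y@80 65.5 ((91.05354309082031, 66.05113220214844), (85.57595825195312, 21.91448402404785), 1.6939605474472046)
scene blue s range 0.048 0.115 y@s=40 -59.5 y@80 -57.4 ((81.37843322753906, -58.45793533325195), (26.95372772216797, 66.47251892089844), 87.33499908447266)
[0.432 0.008 0.026]
[ 0.273 -0.26   0.   ]
[ 0.149 -0.342  0.   ]
```

View pics/wrist0.png

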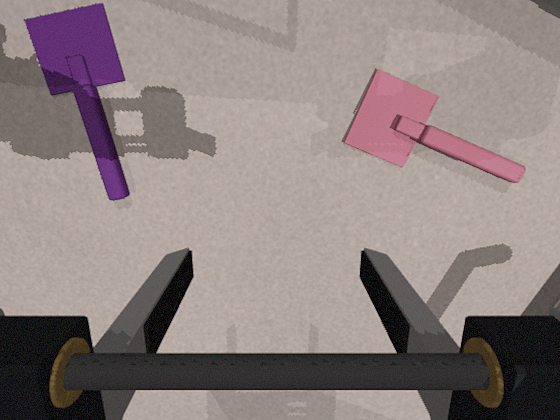

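>>> {"method": "apply_moves", "body": {"moves": [[[7.02, -4.03, -1, 1.76, 0], [7.02, -4.03, -1, 1.76, 0], [7.02, -4.03, -1, 1.76, 0], [7.02, -4.03, -1, 1.76, 0], [7.02, -4.03, -1, 1.76, 0], [7.02, -4.03, -1, 1.76, 0], [7.02, -4.03, -1, 1.76, 0], [7.02, -4.03, -1, 1.76, 0], [7.02, -4.03, -1, 1.76, 0], [7.02, -4.03, -1, 1.76, 0]]]}}

```text
time: 1.4
tool_pos: [0.4635, -0.1721, 0.4543]
ee_rot: [-3.142, 0.001, 0.12]
wrist_force: [-0.2, -0.2, 0.1]
width: 0.0939
finger_force: 0.0
```

```bash
python3 - <<'E'
from bench import snapshot,telemetry
from h import *;import pickle
o=telemetry.get_obs();print(o["time"],o["tool_pos"].round(4),o["ee_rot"].round(4),o["joint_positions"].round(3))
s=snapshot("wrist");pickle.dump(s,open("s1.pkl","wb"));im=s["image"][:,:,::-1].copy()
t=snapshot("top")["image"][:,:,::-1]
for b in blobs(s,"red",(0,560,0,420),100)[:3]:
    P=np.array([sl(s,p,.018) for p in b.reshape(-1,2).astype(float)]);print(cv2.contourArea(b),cv2.boundingRect(b),"s",P[:,0].min(),P[:,0].max(),"y",P[:,1].min(),P[:,1].max())
for p in([0,.0,.206],[0,.065,.206],[0,.14,.206]):
    q=proj(s,rw(p));cv2.circle(im,tuple(int(i) for i in q),3,(0,255,0),-1)
cv2.imwrite("pics/w1.png",im)
E
```

```text
1.4 [ 0.4635 -0.1721  0.4543] [-3.1416e+00  8.0000e-04  1.1960e-01] [-0.47  -0.041  1.404 -0.     1.779  0.981]
834.5 (266, 165, 19, 50) s 0.008147550197406012 0.08376168514071645 y 0.055784280977590917 0.07453355448991855
366.0 (265, 125, 21, 24) s 0.10485513460543625 0.13028382615110698 y 0.05643873226639908 0.07448395820686783
```

View pics/w1.png

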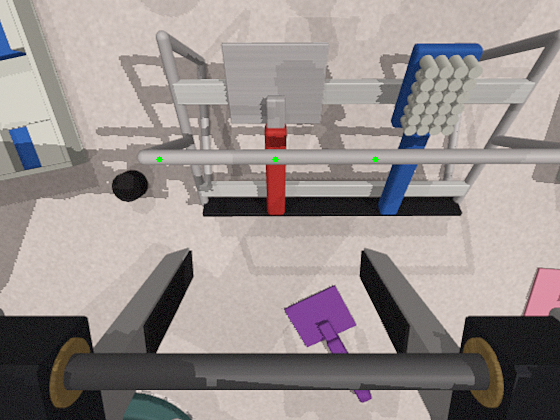

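>>> {"method": "apply_moves", "body": {"moves": [[[0.05, -0.03, 1, 0, 0], [0.05, -0.03, 2, 0, 0], [0.05, -0.03, 3, 0, 0], [0.05, -0.03, 3.4, 0, 0], [0.05, -0.03, 3.7, 0, 0], [0.05, -0.03, 3.85, 0, 0], [0.05, -0.03, 3.85, 0, 0]]]}}

```text
time: 2.38
tool_pos: [0.4665, -0.1695, 0.2625]
ee_rot: [3.141, -0.0, 0.121]
wrist_force: [0.4, 0.3, 0.1]
width: 0.0937
finger_force: 0.0
```

```bash
python3 - <<'E'
from bench import snapshot
import cv2;from h import *
a=snapshot("scene")["image"][110:260,190:350,::-1];b=snapshot("wrist")["image"][:,100:460,::-1]
a=cv2.resize(a,(448,420),interpolation=2);cv2.imwrite("pics/g1.png",np.hstack([a,b[:,:350]]))
E
```

```text
(no output)
```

View pics/g1.png

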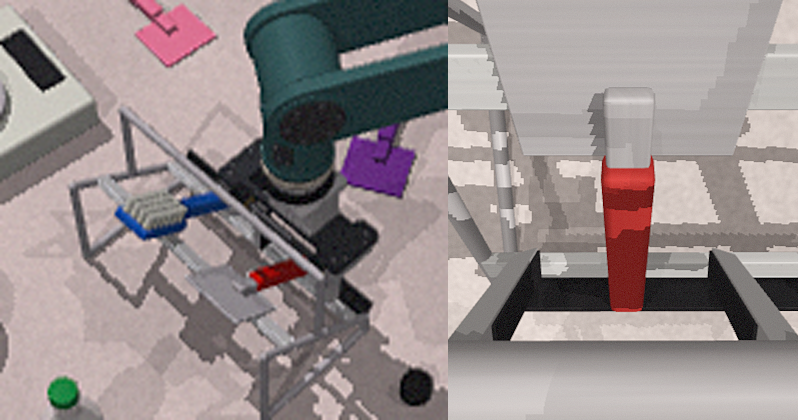

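>>> {"method": "apply_moves", "body": {"moves": [[[0, 0, 0, 0, 1], [0, 0, 0, 0, 1], [0, 0, 0, 0, 1], [0, 0, 0, 0, 1], [0, 0, 0, 0, 1], [0, 0, 0, 0, 1], [0, 0, 0, 0, 1], [0, 0, 0, 0, 1]]]}}

```text
time: 3.48
tool_pos: [0.4664, -0.1693, 0.2622]
ee_rot: [3.141, 0.0, 0.122]
wrist_force: [-0.4, 0.1, 0.3]
width: 0.0197
finger_force: 30.0
```

>>> {"method": "apply_moves", "body": {"moves": [[[-0.05, 0, -0.1, 0, 1], [-0.14, 0, -0.2, 0, 1], [-0.21, 0, -0.3, 0, 1], [-0.28, 0, -0.4, 0, 1], [-0.35, 0, -0.5, 0, 1], [-0.4, 0, -0.56, 0, 1], [-0.4, 0, -0.56, 0, 1]]]}}

```text
time: 4.35
tool_pos: [0.4465, -0.1717, 0.2905]
ee_rot: [3.141, -0.001, 0.121]
wrist_force: [-0.1, -0.3, -0.3]
width: 0.0198
finger_force: 30.0
```

```bash
python3 - <<'E'
from bench import snapshot
import cv2;from h import *
a=snapshot("scene")["image"][110:260,190:350,::-1];b=snapshot("wrist")["image"][:,100:460,::-1]
a=cv2.resize(a,(448,420),interpolation=2);cv2.imwrite("pics/g2.png",np.hstack([a,b[:,:350]]))
E
```

```text
(no output)
```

View pics/g2.png

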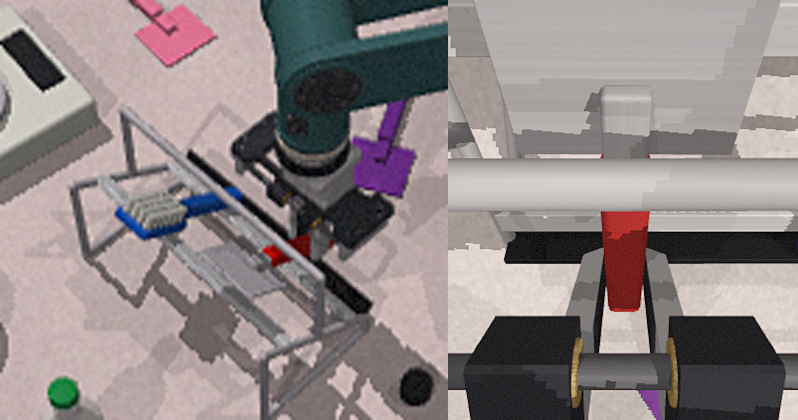

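>>> {"method": "apply_moves", "body": {"moves": [[[-0.4, 0, 0, 0, 1], [-0.9, 0, 0, 0, 1], [-1.5, 0, 0, 0, 1], [-2.1, 0, 0, 0, 1], [-2.6, 0, 0, 0, 1], [-2.6, 0, 0, 0, 1]]]}}

```text
time: 5.2
tool_pos: [0.3167, -0.1874, 0.29]
ee_rot: [3.141, -0.0, 0.12]
wrist_force: [-0.6, -0.7, -0.4]
width: 0.0199
finger_force: 30.0
```

>>> {"method": "apply_moves", "body": {"moves": [[[0, -0.1, 0, -0.7, 1], [0.03, -0.3, 0, -1.5, 1], [0.06, -0.5, 0, -2.4, 1], [0.09, -0.8, 0, -3.4, 1], [0.12, -1.1, 0, -4.4, 1], [0.15, -1.4, 0, -5.4, 1], [0.18, -1.7, 0, -6.4, 1], [0.23, -1.93, 0, -7.4, 1], [0.23, -1.93, 0, -8.3, 1], [0.23, -1.93, 0, -8.3, 1]]]}}

```text
time: 6.45
tool_pos: [0.318, -0.0899, 0.2903]
ee_rot: [3.141, -0.0, 1.569]
wrist_force: [-0.6, -0.3, -0.6]
width: 0.02
finger_force: 30.0
```

```bash
python3 - <<'E'
from bench import snapshot
import cv2;from h import *
a=snapshot("scene")["image"][110:270,230:450,::-1];b=snapshot("wrist")["image"][:,100:460,::-1]
a=cv2.resize(a,(440,320),interpolation=2);a=np.vstack([a,np.zeros((100,440,3),np.uint8)]);cv2.imwrite("pics/g3.png",np.hstack([a,b]))
E
```

```text
(no output)
```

View pics/g3.png

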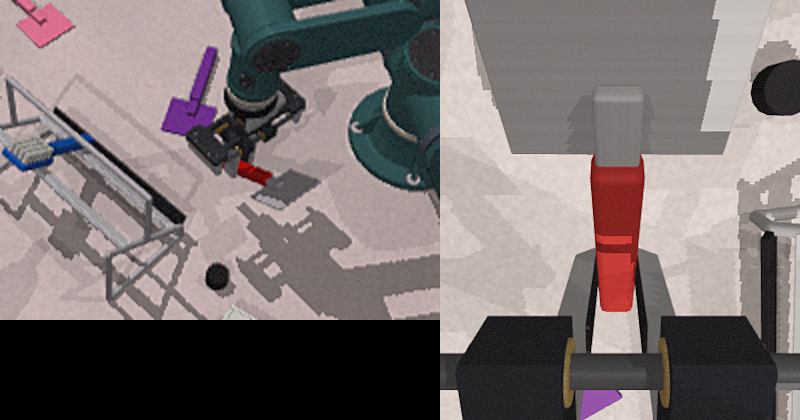

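>>> {"method": "apply_moves", "body": {"moves": [[[0, 0, 0.4, 0, 1], [0, 0, 0.8, 0, 1], [0, 0, 1.1, 0, 1], [0, 0, 1.25, 0, 1], [0, 0, 1.3, 0, 1], [0, 0, 1.36, 0, 1], [0, 0, 1.42, 0, 1], [0, 0, 1.48, 0, 1]]]}}

```text
time: 7.55
tool_pos: [0.3178, -0.0898, 0.2183]
ee_rot: [3.14, -0.002, 1.57]
wrist_force: [-2.7, 6.5, 13.1]
width: 0.0198
finger_force: 30.0
```

```bash
cat > pitch.py <<'E'
# apparent red/blue handle extents in wrist image -> shows pivoting in the grip
from bench import snapshot,telemetry
from h import *;import sys
s=snapshot("wrist");o=telemetry.get_obs();print(o["time"],o["tool_pos"].round(4),o["wrist_force"].round(1),o["wrist_torque"].round(2))
for b in blobs(s,sys.argv[1],(60,500,0,420),150)[:3]: print(cv2.contourArea(b),cv2.boundingRect(b))
cv2.imwrite(f"pics/p_{int(o['time']*100)}.png",s["image"][:,:,::-1])
E
python3 pitch.py red
```

```text
7.6 [ 0.3179 -0.0898  0.218 ] [-2.5  6.  10.3] [ 0.77  0.45 -0.05]
6745.0 (251, 143, 53, 173)
```

>>> {"method": "apply_moves", "body": {"moves": [[[0, 0, 0.04, 0, 1], [0, 0, 0.08, 0, 1], [0, 0, 0.12, 0, 1], [0, 0, 0.16, 0, 1], [0, 0, 0.2, 0, 1], [0, 0, 0.2, 0, 1]]]}}

```text
time: 8.35
tool_pos: [0.3185, -0.0901, 0.2084]
ee_rot: [3.136, -0.001, 1.57]
wrist_force: [0.3, 4.3, 7.2]
width: 0.02
finger_force: 30.0
```

```bash
python3 pitch.py red
```

```text
8.4 [ 0.3185 -0.0901  0.2084] [-0.4  4.5  7.6] [ 0.59 -0.14 -0.02]
8164.0 (252, 121, 49, 207)
```

>>> {"method": "apply_moves", "body": {"moves": [[[0, 0, 0.04, 0, 1], [0, 0, 0.08, 0, 1], [0, 0, 0.12, 0, 1], [0, 0, 0.12, 0, 1]]]}}

```text
time: 8.9
tool_pos: [0.3185, -0.0902, 0.2021]
ee_rot: [3.137, -0.0, 1.57]
wrist_force: [1.4, 3.0, 6.0]
width: 0.0198
finger_force: 30.0
```

```bash
python3 pitch.py red; python3 - <<'E'
# estimate pitch: known handle top face ends along tool x axis, cam above
from bench import snapshot
from h import *
s=snapshot("wrist")
for c in("red",):
    b=blobs(s,c,(60,500,0,420),150)[0].reshape(-1,2)
    u=b[:,0].mean();top=(u,b[:,1].min());bot=(u,b[:,1].max())
    for z1 in(.018,.03,.04,.05,.06):
        print(z1,onz(s,top,z1).round(4),onz(s,bot,.018).round(4))
E
```

```text
8.95 [ 0.3185 -0.0902  0.2021] [0.7 3.  4.7] [ 0.36 -0.21  0.01]
8593.5 (253, 113, 47, 221)
0.018 [ 0.3191 -0.0077  0.018 ] [ 0.3192 -0.1226  0.018 ]
0.03 [ 0.3191 -0.0076  0.03  ] [ 0.3192 -0.1226  0.018 ]
0.04 [ 0.319  -0.0074  0.04  ] [ 0.3192 -0.1226  0.018 ]
0.05 [ 0.319  -0.0073  0.05  ] [ 0.3192 -0.1226  0.018 ]
0.06 [ 0.3189 -0.0072  0.06  ] [ 0.3192 -0.1226  0.018 ]
```

```bash
python3 - <<'E'
from bench import snapshot
from h import *
s=snapshot("wrist");C=-s["R"].T@s["t"];f=210/np.tan(np.radians(s["fovy"])/2);print(C.round(4),f)
m=np.zeros((420,560),np.uint8);cv2.drawContours(m,[blobs(s,"red",(60,500,0,420),150)[0]],-1,1,-1)
for r in range(118,334,16):
    w=m[r].sum();d=f*.02/w;c,dr=ray(s,(np.flatnonzero(m[r]).mean(),r));X=c+dr*d
    print(r,w,X.round(4))
E
```

```text
[ 0.3183 -0.0056  0.1803] 348.24074138645574
118 43 [ 0.3192 -0.01    0.0127]
134 45 [ 0.3191 -0.0166  0.0221]
150 45 [ 0.3191 -0.0235  0.0242]
166 44 [ 0.3189 -0.0308  0.0227]
182 43 [ 0.3192 -0.0386  0.0212]
198 42 [ 0.3189 -0.0466  0.0195]
214 41 [ 0.3192 -0.0551  0.0179]
230 41 [ 0.3192 -0.0626  0.0201]
246 39 [ 0.3192 -0.0734  0.0142]
262 39 [ 0.3192 -0.0813  0.0166]
278 38 [ 0.319  -0.0913  0.0147]
294 35 [ 0.3193 -0.1074  0.0031]
310 35 [ 0.3193 -0.1162  0.0057]
326 35 [ 0.3193 -0.125   0.0083]
```

>>> {"method": "apply_moves", "body": {"moves": [[[0, 0, 0.03, 0, 1], [0, 0, 0.05, 0, 1], [0, 0, 0.05, 0, 1]]]}}

```text
time: 9.43
tool_pos: [0.3185, -0.0902, 0.1996]
ee_rot: [3.137, -0.0, 1.57]
wrist_force: [0.4, 3.7, 5.4]
width: 0.0197
finger_force: 30.0
```

>>> {"method": "apply_moves", "body": {"moves": [[[0, 0, 0, 0, 0.7], [0, 0, 0, 0, 0.5], [0, 0, 0, 0, 0.4], [0, 0, 0, 0, 0.3], [0, 0, -0.5, 0, 0.3], [0, 0, -1.3, 0, 0.3], [0, 0, -2, 0, 0.3], [0, 0, -2, 0, 0.3]]]}}

```text
time: 10.42
tool_pos: [0.3177, -0.0907, 0.2998]
ee_rot: [3.138, 0.003, 1.57]
wrist_force: [-0.5, -0.5, -1.0]
width: 0.0654
finger_force: 0.0
```

```bash
cat > flat.py <<'E'
# handle of a tool lying flat on plane z0: rays to top face / edges, gives tail and axis
from bench import snapshot,telemetry
from h import *;import sys
col,z0=sys.argv[1],float(sys.argv[2])
s=snapshot("wrist");o=telemetry.get_obs();print(o["time"],o["tool_pos"].round(4),o["ee_rot"].round(4),o["wrist_force"].round(1),"w",o["width"])
roi=tuple(int(a) for a in sys.argv[3].split(",")) if len(sys.argv)>3 else (60,500,0,420)
for b in blobs(s,col,roi,150)[:3]:
    P=np.array([onz(s,p,z0+.016)[:2]*1000 for p in b.reshape(-1,2).astype(float)],np.float32)
    r=cv2.minAreaRect(P);print(cv2.contourArea(b),cv2.boundingRect(b),"rect",np.round(r[0],1),np.round(r[1],1),round(r[2],1),cv2.boxPoints(r).round(1).tolist())
cv2.imwrite(f"pics/f_{int(o['time']*100)}.png",s["image"][:,:,::-1])
E
python3 flat.py red 0
```

```text
10.475 [ 0.3172 -0.0904  0.2979] [3.141e+00 1.000e-03 1.570e+00] [-0.2 -0.  -0.3] w 0.0658654840940581
3492.0 (264, 107, 26, 150) rect [318.8 -64.4] [116.5  18.9] 90.0 [[309.3999938964844, -122.5999984741211], [328.29998779296875, -122.5999984741211], [328.29998779296875, -6.099999904632568], [309.3999938964844, -6.099999904632568]]
```

>>> {"method": "apply_moves", "body": {"moves": [[[0.5, 0.02, 0.3, 0, 0.3], [0.93, 0.02, 0.8, 0, 0.3], [0.93, 0.02, 1.4, 0, 0.3], [0.93, 0.02, 1.8, 0, 0.3], [0.93, 0.02, 1.94, 0, 0.3], [0.93, 0.02, 1.94, 0, 0.3], [0.93, 0.02, 1.94, 0, 0.7], [0.93, 0.02, 1.94, 0, 1], [0.93, 0.02, 1.94, 0, 1], [0.93, 0.02, 1.94, 0, 1]]]}}

```text
time: 11.72
tool_pos: [0.3182, -0.0438, 0.2006]
ee_rot: [-3.142, 0.0, 1.57]
wrist_force: [-0.2, -1.0, 0.3]
width: 0.0295
finger_force: 0.0
```

>>> {"method": "apply_moves", "body": {"moves": [[[0, 0, 0, 0, 1], [0, 0, -0.2, 0, 1], [0, 0, -0.6, 0, 1], [0, 0, -1, 0, 1], [0, 0, -1.6, 0, 1], [0, 0, -2.2, 0, 1], [0, 0, -2.8, 0, 1], [0, 0, -2.8, 0, 1]]]}}

```text
time: 12.72
tool_pos: [0.3188, -0.0439, 0.3434]
ee_rot: [3.136, 0.002, 1.57]
wrist_force: [-0.4, -0.9, -1.0]
width: 0.0199
finger_force: 30.0
```

```bash
python3 flat.py red 0.13; python3 - <<'E'
from bench import snapshot
from h import *
import pickle
# refine tray pose from top view patches
S={n:snapshot(n) for n in("top","scene")};S0=pickle.load(open("s0.pkl","rb"))
for v,roi in(("top",(125,220,165,265)),("scene",(300,415,255,365))):
  for c in("red","blue"):
    for b in blobs(S0[v],c,roi)[:2]:
      P=np.array([onz(S0[v],p,.022)[:2]*1000 for p in b.reshape(-1,2).astype(float)],np.float32);r=cv2.minAreaRect(P);print(v,c,np.round(r[0],1),np.round(r[1],1),round(r[2],1))
E
```

```text
12.775 [ 0.3184 -0.0438  0.3414] [3.1393e+00 9.0000e-04 1.5702e+00] [ 0.   0.2 -0.6] w 0.01968603573731651
5197.5 (257, 203, 39, 150) rect [319.8 -53.4] [20.9 92.4] 0.3 [[309.1000061035156, -7.300000190734863], [309.6000061035156, -99.69999694824219], [330.5, -99.5999984741211], [330.0, -7.199999809265137]]
291.0 (260, 390, 32, 11) rect [ 319.5 -131.5] [ 7.7 19.4] 89.7 [[309.79998779296875, -135.3000030517578], [329.1000061035156, -135.39999389648438], [329.20001220703125, -127.69999694824219], [309.79998779296875, -127.5999984741211]]
top red [562.4 276.8] [80.8 82.9] 17.5
top red [431.  234.5] [38.1 21.7] 18.5
top blue [597.8 166.6] [80.5 53.8] 18.2
top blue [466.2 124.1] [38.7 22.7] 18.1
scene red [565.1 270.6] [76.2 89.3] 18.1
scene red [436.3 229.2] [52.2 29.3] 19.3
scene blue [599.7 160.3] [75.7 58.7] 17.2
scene blue [471.6 119. ] [53.8 30.4] 22.6
```

>>> {"method": "apply_moves", "body": {"moves": [[[0.2, 0.2, -0.8, 0.9, 1], [0.6, 0.6, -1.1, 1.8, 1], [1, 1, -1.1, 2.7, 1], [1.5, 1.4, -1.1, 3.6, 1], [2, 1.8, -1.1, 4.5, 1], [2.5, 2.3, -1.1, 5.4, 1], [3, 2.8, -1.1, 6.3, 1], [3.38, 3.16, -1.1, 7.2, 1], [3.38, 3.16, -1.1, 7.2, 1], [3.38, 3.16, -1.1, 7.2, 1]]]}}

```text
time: 14.12
tool_pos: [0.4759, 0.1249, 0.3943]
ee_rot: [-3.142, 0.003, 0.315]
wrist_force: [-0.8, 0.4, -0.8]
width: 0.0199
finger_force: 30.0
```

```bash
cat > tray.py <<'E'
from bench import snapshot,telemetry
from h import *
s=snapshot("wrist");o=telemetry.get_obs();print(o["time"],o["tool_pos"].round(4),o["ee_rot"].round(4))
for c in("red","blue"):
  for b in blobs(s,c,(0,560,0,420),150)[:4]:
    P=np.array([onz(s,p,.022)[:2]*1000 for p in b.reshape(-1,2).astype(float)],np.float32);r=cv2.minAreaRect(P)
    print(c,cv2.boundingRect(b),np.round(r[0],1),np.round(r[1],1),round(r[2],1),cv2.boxPoints(r).round(1).tolist())
cv2.imwrite(f"pics/t_{int(o['time']*100)}.png",s["image"][:,:,::-1])
E
python3 tray.py
```

```text
14.175 [0.4758 0.1247 0.3948] [3.1415e+00 2.1000e-03 3.1440e-01]
red (100, 3, 101, 97) [565.3 274.3] [81.3 87.5] 18.1 [[513.0999755859375, 303.20001220703125], [540.2999877929688, 220.0], [617.5999755859375, 245.3000030517578], [590.2999877929688, 328.5]]
red (258, 202, 38, 152) [376.   93.2] [187.1  40.5] 18.0 [[280.79998779296875, 83.5999984741211], [293.29998779296875, 45.099998474121094], [471.20001220703125, 102.80000305175781], [458.70001220703125, 141.3000030517578]]
red (151, 174, 33, 47) [434.9 229.6] [49.3 33.1] 18.0 [[406.3999938964844, 237.6999969482422], [416.6000061035156, 206.1999969482422], [463.5, 221.5], [453.20001220703125, 252.89999389648438]]
red (260, 390, 32, 11) [227.6  45.3] [15.5 38.7] 18.1 [[214.1999969482422, 61.20000076293945], [226.3000030517578, 24.5], [241.0, 29.299999237060547], [229.0, 66.0999984741211]]
blue (245, 4, 68, 51) [619.7 170.5] [40.9 60.5] 18.1 [[590.9000244140625, 192.89999389648438], [609.7000122070312, 135.39999389648438], [648.5999755859375, 148.10000610351562], [629.7000122070312, 205.60000610351562]]
```

```bash
ls pics/t_*.png
```

```text
pics/t_1417.png
```

>>> {"method": "apply_moves", "body": {"moves": [[[0.4, -0.7, 0, 0, 1], [0.8, -1.5, 0, 0, 1], [1.14, -2.25, 0, 0, 1], [1.14, -2.25, 0, 0, 1], [1.14, -2.25, 1, 0, 1], [1.14, -2.25, 1.9, 0, 1], [1.14, -2.25, 2.5, 0, 1], [1.14, -2.25, 2.7, 0, 1], [1.14, -2.25, 2.7, 0, 1]]]}}

```text
time: 15.3
tool_pos: [0.4959, 0.2489, 0.2609]
ee_rot: [3.141, 0.0, 0.313]
wrist_force: [0.1, 0.4, -0.4]
width: 0.0196
finger_force: 30.0
```

```bash
python3 tray.py; python3 flat.py red .057
```

```text
15.35 [0.4963 0.2492 0.2621] [ 3.1414e+00 -2.1000e-03  3.1300e-01]
red (253, 202, 44, 151) [465.  240.4] [114.7  30.6] 16.9 [[405.6000061035156, 238.39999389648438], [414.5, 209.10000610351562], [524.2999877929688, 242.5], [515.4000244140625, 271.79998779296875]]
red (195, 51, 158, 4) [603.7 286.3] [ 1.6 89.9] 18.0 [[589.0999755859375, 328.8999938964844], [616.7999877929688, 243.39999389648438], [618.2999877929688, 243.8000030517578], [590.5999755859375, 329.29998779296875]]
red (260, 390, 32, 11) [373.2 210.4] [ 9.5 23.9] 18.0 [[365.0, 220.3000030517578], [372.3999938964844, 197.60000610351562], [381.5, 200.5], [374.1000061035156, 223.1999969482422]]
blue (414, 51, 112, 139) [602.  163.3] [80.9 55. ] 17.8 [[555.0999755859375, 177.10000610351562], [571.9000244140625, 124.69999694824219], [649.0, 149.5], [632.0999755859375, 201.8000030517578]]
blue (407, 284, 51, 67) [471.9 127.3] [54.2 36.5] 18.0 [[440.5, 136.3000030517578], [451.79998779296875, 101.5], [503.29998779296875, 118.30000305175781], [492.0, 153.0]]
15.4 [0.4965 0.2495 0.2627] [ 3.1416 -0.0034  0.3131] [ 0.1 -0.3 -1. ] w 0.019581371879148938
5546.0 (253, 202, 44, 151) rect [491.1 249.5] [88.3 23.7] 17.8 [[445.3999938964844, 247.3000030517578], [452.70001220703125, 224.6999969482422], [536.7000122070312, 251.6999969482422], [529.5, 274.29998779296875]]
289.5 (260, 390, 32, 11) rect [420.6 225.9] [ 7.3 18.4] 18.0 [[414.20001220703125, 233.60000610351562], [419.8999938964844, 216.10000610351562], [426.8999938964844, 218.3000030517578], [421.20001220703125, 235.8000030517578]]
```

>>> {"method": "apply_moves", "body": {"moves": [[[-0.04, 0, 0.2, 0, 1], [-0.04, 0, 0.4, 0, 1], [-0.04, 0, 0.6, 0, 1], [-0.04, 0, 0.68, 0, 1], [-0.04, 0, 0.72, 0, 1], [-0.04, 0, 0.75, 0, 1], [-0.04, 0, 0.75, 0, 1], [-0.04, 0, 0.75, 0, 1]]]}}

```text
time: 16.4
tool_pos: [0.4941, 0.2492, 0.2234]
ee_rot: [3.142, -0.001, 0.314]
wrist_force: [-0.3, 0.6, -1.4]
width: 0.0193
finger_force: 30.0
```

>>> {"method": "apply_moves", "body": {"moves": [[[0, 0, 0.02, 0, 1], [0, 0, 0.04, 0, 1], [0, 0, 0.05, 0, 1], [0, 0, 0.05, 0, 1]]]}}

```text
time: 16.9
tool_pos: [0.4941, 0.2492, 0.2228]
ee_rot: [3.141, -0.001, 0.314]
wrist_force: [-3.0, -1.1, 7.4]
width: 0.0196
finger_force: 30.0
```

>>> {"method": "apply_moves", "body": {"moves": [[[0, 0, 0, 0, 0.7], [0, 0, 0, 0, 0.55], [0, 0, 0, 0, 0.5], [0, 0, 0, 0, 0.5], [0, 0, -0.3, 0, 0.5], [0, 0, -1, 0, 0.5], [0, 0, -2, 0, 0.5], [0, 0, -3, 0, 0.5], [0, 0, -3, 0, 0.5]]]}}

```text
time: 18.02
tool_pos: [0.4946, 0.2494, 0.3779]
ee_rot: [-3.141, -0.013, 0.314]
wrist_force: [-0.7, 0.7, 0.8]
width: 0.0469
finger_force: 0.0
```

```bash
python3 tray.py; python3 flat.py red .022
```

```text
18.075 [0.4942 0.2492 0.3745] [-3.1413 -0.007   0.3136]
red (261, 166, 30, 117) [468.4 242.7] [123.4  30.7] 18.1 [[405.0, 238.1999969482422], [414.5, 209.0], [531.7999877929688, 247.3000030517578], [522.2999877929688, 276.3999938964844]]
red (227, 76, 100, 91) [565.9 273.9] [81.2 90.5] 18.0 [[513.2000122070312, 304.29998779296875], [541.2999877929688, 218.3000030517578], [618.5, 243.39999389648438], [590.5, 329.3999938964844]]
blue (367, 76, 70, 91) [601.7 163.7] [81.4 56.8] 17.9 [[554.2999877929688, 178.3000030517578], [571.7000122070312, 124.19999694824219], [649.2000122070312, 149.1999969482422], [631.7000122070312, 203.3000030517578]]
blue (0, 0, 30, 185) [512.4 516.9] [168.9  23.9] 0.4 [[427.79998779296875, 528.2999877929688], [428.0, 504.3999938964844], [596.9000244140625, 505.5], [596.7999877929688, 529.2999877929688]]
blue (369, 235, 33, 47) [470.3 125.1] [51.7 34.1] 18.1 [[440.5, 133.3000030517578], [451.0, 100.9000015258789], [500.20001220703125, 116.9000015258789], [489.6000061035156, 149.3000030517578]]
18.125 [0.4939 0.2491 0.3718] [-3.1416e+00 -2.2000e-03  3.1360e-01] [ 0.2 -1.1 -0.2] w 0.047268624492855266
2634.5 (261, 163, 30, 118) rect [474.5 244.5] [117.  29.] 18.1 [[414.3999938964844, 240.1999969482422], [423.3999938964844, 212.60000610351562], [534.5999755859375, 248.89999389648438], [525.7000122070312, 276.3999938964844]]
1553.5 (226, 72, 101, 92) rect [566.8 274.2] [76.9 86. ] 18.0 [[516.9000244140625, 303.1000061035156], [543.5999755859375, 221.39999389648438], [616.7000122070312, 245.1999969482422], [590.0, 327.0]]
```

```bash
python3 - <<'E'
from bench import snapshot
from h import *
s=snapshot("wrist");im=cv2.cvtColor(s["image"],cv2.COLOR_RGB2HSV)
b=max(blobs(s,"red",(180,380,40,180),100),key=lambda c:cv2.boundingRect(c)[2])
x,y,w,h=cv2.boundingRect(b);print(x,y,w,h)
red=((im[...,0]<6)|(im[...,0]>174))&(im[...,1]>130)&(im[...,2]>60)
k=np.zeros(red.shape,np.uint8);k[y-2:y+h+20,x-4:x+w+4]=(~red[y-2:y+h+20,x-4:x+w+4])
for r in range(y-2,y+h+14,8): print(r,"".join("r" if v else "." for v in red[r,x-6:x+w+6]))
def wpt(u,v,z): 
    p=onz(s,(u,v),z)[:2]*1000;return np.round([.951*p[0]+.309*p[1]-562.6,-.309*p[0]+.951*p[1]-29.2],1)
for c in(260,276,290): print(c,"".join("r" if v else "." for v in red[y-4:y+h+24,c]))
np.save("red.npy",red)
print(wpt(x,y,.022),wpt(x+w,y,.022))
E
```

```text
225 69 103 94
67 ...................................................................................................................
75 ......rrrrrrrrrrrrrrrrrrrrrrrrrrrrrrrrrrrrrrrrrrrrrrrrrrrrrrrrrrrrrrrrrrrrrrrrrrrrrrrrrrrrrrrrrrrrrrrrrrrrrrr......
83 ......rrrrrr............................................................................................rrrr.......
91 ......rrrrrr...........................................................................................rrrrr.......
99 .......rrrrrr..........................................................................................rrrrr.......
107 .......rrrrrr..........................................................................................rrrr........
115 .......rrrrrr.........................................................................................rrrrr........
123 ........rrrrr.........................................................................................rrrrr........
131 ........rrrrrr........................................................................................rrrrr........
139 .......
[... 297 characters left out ...]
.....................................rrrrr.........
163 ................................................rrrrrrrrrrrrrrrrrrrr...............................................
171 ...............................................rrrrrrrrrrrrrrrrrrrrr...............................................
260 ....rrrrrrrrrrr..................................................................................r........................
276 ....rrrrrrrrrrr..................................................................................rrrrrrrrrrrrrrrrrrrrrrrrr
290 ....rrrrrrrrrrr..................................................................................r........................
[101.3 100.9] [101.3  10.6]
```

>>> {"method": "apply_moves", "body": {"moves": [[[0, 0, -1, 0, 0.3], [-0.2, 0.8, -1.66, 0.2, 0.3], [-0.5, 1.8, -1.66, 0.4, 0.3], [-0.9, 2.9, -1.66, 0.6, 0.3], [-1.3, 4, -1.66, 0.8, 0.3], [-1.7, 5.1, -1.66, 1, 0.3], [-2.1, 6.2, -1.66, 1.1, 0.3], [-2.5, 7.3, -1.66, 1.1, 0.3], [-2.9, 8.4, -1.66, 1.1, 0.3], [-3.3, 9.4, -1.66, 1.1, 0.3]]]}}

```text
time: 19.42
tool_pos: [0.4816, -0.2509, 0.4512]
ee_rot: [-3.139, 0.003, 0.121]
wrist_force: [0.7, -0.3, 0.2]
width: 0.0656
finger_force: 0.0
```

```bash
python3 -c "
from bench import telemetry;o=telemetry.get_obs();print(o['time'],o['tool_pos'],o['ee_rot'])"
```

```text
19.425 [ 0.48158314 -0.25089903  0.45118185] [-3.1387437   0.00325653  0.12102991]
```

>>> {"method": "apply_moves", "body": {"moves": [[[-0.1, 0.4, 0, 0, 0.3], [-0.12, 0.87, 0, 0, 0.3], [-0.12, 0.87, 0, 0, 0.3], [-0.12, 0.87, 0, 0, 0.3]]]}}

```text
time: 19.92
tool_pos: [0.4817, -0.2917, 0.4537]
ee_rot: [-3.141, -0.0, 0.123]
wrist_force: [0.2, 1.4, 0.5]
width: 0.0658
finger_force: 0.0
```

```bash
python3 - <<'E'
from bench import snapshot,telemetry
from h import *
s=snapshot("wrist");o=telemetry.get_obs();print(o["time"],o["tool_pos"].round(4),o["ee_rot"].round(4),wr(o["tool_pos"]).round(4))
im=s["image"].copy()
for b in blobs(s,"blue",(150,420,60,330),100)[:4]:
    P=np.array([sl(s,p,.018) for p in b.reshape(-1,2).astype(float)])*1000
    print(cv2.contourArea(b),cv2.boundingRect(b),"s",P[:,0].min().round(1),P[:,0].max().round(1))
    for a in range(5,120,15):
        q=P[abs(P[:,0]-a)<6]
        if len(q): print("  s",a,"y",q[:,1].min().round(1),q[:,1].max().round(1))
# rail row near column of image: gray profile
g=cv2.cvtColor(im,cv2.COLOR_RGB2GRAY).astype(int);q=proj(s,rw([0,-.03,.206]));print("rail pred",q.round(1),g[int(q[1])-14:int(q[1])+15,int(q[0])].tolist())
E
```

```text
19.975 [ 0.4817 -0.2915  0.4539] [-3.1414e+00 -4.0000e-04  1.2350e-01] [-0.0476 -0.0571  0.4539]
794.0 (274, 171, 19, 48) s 7.1 81.2
  s 5 y -71.7 -54.9
  s 20 y -72.7 -53.8
  s 35 y -72.1 -53.9
  s 50 y -71.6 -53.9
  s 65 y -71.9 -54.0
  s 80 y -71.5 -54.0
249.5 (274, 138, 21, 17) s 102.8 121.3
  s 110 y -71.3 -54.1
178.5 (253, 60, 10, 72) s 128.8 191.5
114.5 (308, 60, 11, 72) s 128.9 191.6
rail pred [236.  165.5] [146, 143, 138, 133, 129, 139, 151, 160, 174, 181, 184, 182, 176, 172, 168, 164, 157, 147, 126, 112, 124, 124, 124, 122, 121, 124, 124, 119, 119]
```

>>> {"method": "apply_moves", "body": {"moves": [[[0, 0.115, 1, 0, 0.3], [0, 0.115, 2, 0, 0.3], [0, 0.115, 3, 0, 0.3], [0, 0.115, 3.4, 0, 0.3], [0, 0.115, 3.7, 0, 0.3], [0, 0.115, 3.83, 0, 0.3], [0, 0.115, 3.83, 0, 0.3], [0, 0.115, 3.83, 0, 0.3]]]}}

```text
time: 20.98
tool_pos: [0.4824, -0.2986, 0.2636]
ee_rot: [3.14, -0.002, 0.122]
wrist_force: [0.2, -0.1, 0.2]
width: 0.0657
finger_force: 0.0
```

>>> {"method": "apply_moves", "body": {"moves": [[[0, 0, 0, 0, 0.7], [0, 0, 0, 0, 1], [0, 0, 0, 0, 1], [0, 0, 0, 0, 1], [0, 0, 0, 0, 1], [0, 0, 0, 0, 1], [0, 0, 0, 0, 1], [0, 0, 0, 0, 1]]]}}

```text
time: 21.98
tool_pos: [0.482, -0.2985, 0.2621]
ee_rot: [3.142, 0.0, 0.122]
wrist_force: [-0.9, 0.5, 0.4]
width: 0.0196
finger_force: 30.0
```

>>> {"method": "apply_moves", "body": {"moves": [[[-0.05, 0, -0.1, 0, 1], [-0.12, 0, -0.2, 0, 1], [-0.2, 0, -0.3, 0, 1], [-0.29, 0, -0.41, 0, 1], [-0.29, 0, -0.41, 0, 1]]]}}

```text
time: 22.6
tool_pos: [0.4674, -0.3004, 0.2836]
ee_rot: [3.14, -0.001, 0.121]
wrist_force: [0.2, -0.4, -0.3]
width: 0.02
finger_force: 30.0
```

>>> {"method": "apply_moves", "body": {"moves": [[[-0.3, 0, 0.08, 0, 1], [-0.7, 0, 0.16, 0, 1], [-1.2, 0, 0.2, 0, 1], [-1.7, 0, 0.2, 0, 1], [-2.2, 0, 0.1, 0, 1], [-2.7, 0, 0, 0, 1], [-2.8, 0, -0.1, 0, 1], [-2.8, 0, -0.1, 0, 1]]]}}

```text
time: 23.6
tool_pos: [0.3286, -0.3173, 0.288]
ee_rot: [3.141, -0.001, 0.121]
wrist_force: [-0.4, 0.7, -0.8]
width: 0.0195
finger_force: 30.0
```

```bash
python3 pitch.py blue
```

```text
23.65 [ 0.3289 -0.3172  0.2878] [ 0.2 -0.5 -0. ] [ 0.01  0.04 -0.01]
4932.0 (251, 0, 51, 311)
```

>>> {"method": "apply_moves", "body": {"moves": [[[0, -0.2, 0, -0.9, 1], [0.05, -0.6, 0, -1.8, 1], [0.1, -1.1, 0, -2.7, 1], [0.15, -1.7, 0, -3.6, 1], [0.2, -2.3, 0, -4.5, 1], [0.25, -2.9, 0, -5.4, 1], [0.3, -3.5, 0, -6.4, 1], [0.34, -4.1, 0, -7.4, 1], [0.34, -4.54, 0, -8.3, 1], [0.34, -4.54, 0, -8.3, 1]]]}}

```text
time: 24.9
tool_pos: [0.3182, -0.0887, 0.2875]
ee_rot: [3.141, 0.0, 1.573]
wrist_force: [-0.2, 0.0, -0.6]
width: 0.0194
finger_force: 30.0
```

>>> {"method": "apply_moves", "body": {"moves": [[[0, 0, 0.4, 0, 1], [0, 0, 0.8, 0, 1], [0, 0, 1.1, 0, 1], [0, 0, 1.2, 0, 1], [0, 0, 1.26, 0, 1], [0, 0, 1.32, 0, 1], [0, 0, 1.38, 0, 1], [0, 0, 1.44, 0, 1]]]}}

```text
time: 25.9
tool_pos: [0.3188, -0.0894, 0.2179]
ee_rot: [3.139, -0.002, 1.57]
wrist_force: [-2.3, 5.9, 11.5]
width: 0.0201
finger_force: 30.0
```

```bash
python3 pitch.py blue
```

```text
25.95 [ 0.3188 -0.0894  0.2176] [-2.3  5.3  9.6] [ 0.73  0.27 -0.06]
6091.0 (251, 0, 52, 316)
```

Same behaviour as the spatula; pressing further to pivot it flat.

>>> {"method": "apply_moves", "body": {"moves": [[[0, 0, 0.04, 0, 1], [0, 0, 0.08, 0, 1], [0, 0, 0.12, 0, 1], [0, 0, 0.16, 0, 1], [0, 0, 0.2, 0, 1], [0, 0, 0.2, 0, 1]]]}}

```text
time: 26.7
tool_pos: [0.3193, -0.0897, 0.2078]
ee_rot: [3.136, -0.0, 1.57]
wrist_force: [0.2, 3.9, 6.1]
width: 0.0197
finger_force: 30.0
```

>>> {"method": "apply_moves", "body": {"moves": [[[0, 0, 0.04, 0, 1], [0, 0, 0.08, 0, 1], [0, 0, 0.12, 0, 1], [0, 0, 0.15, 0, 1], [0, 0, 0.17, 0, 1], [0, 0, 0.17, 0, 1]]]}}

```text
time: 27.45
tool_pos: [0.3192, -0.0898, 0.1995]
ee_rot: [3.137, -0.0, 1.57]
wrist_force: [-0.1, 3.8, 8.4]
width: 0.02
finger_force: 31.4
```

```bash
python3 pitch.py blue;  python3 - <<'E'
from bench import snapshot
from h import *
s=snapshot("wrist");f=210/np.tan(np.radians(s["fovy"])/2)
m=np.zeros((420,560),np.uint8);cv2.drawContours(m,[blobs(s,"blue",(60,500,0,420),150)[0]],-1,1,-1)
for r in range(120,334,16):
    w=m[r].sum()
    if w<20: continue
    d=f*.02/w;c,dr=ray(s,(np.flatnonzero(m[r]).mean(),r));X=c+dr*d
    print(r,w,X.round(4))
E
```

```text
27.5 [ 0.3192 -0.0898  0.1995] [-0.3  3.7  7.5] [0.46 0.04 0.03]
14033.0 (214, 0, 124, 337)
120 45 [ 0.3198 -0.0103  0.0177]
136 44 [ 0.3196 -0.0173  0.0161]
152 43 [ 0.3198 -0.0248  0.0145]
168 43 [ 0.3198 -0.0319  0.0166]
184 41 [ 0.3199 -0.0407  0.011 ]
200 41 [ 0.3198 -0.0482  0.0132]
216 40 [ 0.3201 -0.0569  0.0114]
232 39 [ 0.3199 -0.0661  0.0095]
248 39 [ 0.3199 -0.074   0.0118]
264 39 [ 0.3199 -0.0818  0.0142]
280 39 [ 0.3199 -0.0897  0.0165]
296 37 [ 0.3199 -0.1025  0.0103]
312 35 [ 0.3199 -0.1169  0.0033]
328 35 [ 0.3199 -0.1256  0.006 ]
```

Nearly flat; release, rise and measure.

>>> {"method": "apply_moves", "body": {"moves": [[[0, 0, 0, 0, 0.7], [0, 0, 0, 0, 0.5], [0, 0, 0, 0, 0.4], [0, 0, 0, 0, 0.3], [0, 0, -0.5, 0, 0.3], [0, 0, -1.3, 0, 0.3], [0, 0, -2, 0, 0.3], [0, 0, -2, 0, 0.3], [0, 0, -2, 0, 0.3]]]}}

```text
time: 28.68
tool_pos: [0.3176, -0.0897, 0.2961]
ee_rot: [-3.14, -0.001, 1.57]
wrist_force: [-0.4, -0.2, 0.1]
width: 0.0659
finger_force: 0.0
```

```bash
python3 flat.py blue 0; python3 - <<'E'
from bench import snapshot
from h import *
s=snapshot("wrist")
b=max(blobs(s,"blue",(180,380,0,420),150),key=cv2.contourArea);m=np.zeros((420,560),np.uint8);cv2.drawContours(m,[b],-1,1,-1)
prev=0
for r in range(0,300,3):
    w=m[r].sum()
    if abs(w-prev)>4: print(r,w,onz(s,(np.flatnonzero(m[r]).mean() if w else 276,r),.018).round(4))
    prev=w
E
```

```text
28.725 [ 0.3175 -0.0896  0.2956] [-3.1387e+00 -1.0000e-03  1.5702e+00] [-0.   0.9  0.3] w 0.06602624866332754
4736.0 (245, 1, 72, 260) rect [320.  -30.1] [184.8  47.5] 90.0 [[296.20001220703125, -122.5], [343.70001220703125, -122.5], [343.70001220703125, 62.29999923706055], [296.29998779296875, 62.29999923706055]]
3 6 [0.32   0.0607 0.018 ]
21 9 [0.3178 0.0502 0.018 ]
24 6 [0.3126 0.0485 0.018 ]
39 9 [0.3175 0.0395 0.018 ]
42 6 [0.3202 0.0376 0.018 ]
57 7 [0.3169 0.0284 0.018 ]
60 5 [0.3155 0.0265 0.018 ]
72 11 [0.3181 0.0189 0.018 ]
75 7 [0.3169 0.017  0.018 ]
90 7 [0.317  0.0073 0.018 ]
93 5 [0.3157 0.0053 0.018 ]
99 13 [0.3193 0.0013 0.018 ]
102 39 [ 0.3196 -0.0007  0.018 ]
105 67 [ 0.32   -0.0027  0.018 ]
108 65 [ 0.32   -0.0047  0.018 ]
111 25 [ 0.32   -0.0067  0.018 ]
117 26 [ 0.3204 -0.0108  0.018 ]
126 25 [ 0.3201 -0.017   0.018 ]
156 25 [ 0.3202 -0.0384  0.018 ]
189 24 [ 0.3199 -0.0631  0.018 ]
252 23 [ 0.3197 -0.1142  0.018 ]
258 22 [ 0.3202 -0.1194  0.018 ]
261 2 [ 0.321 -0.122  0.018]
264 0 [ 0.3166 -0.1246  0.018 ]<stdin>:8: RuntimeWarning: overflow encountered in scalar subtract
```

>>> {"method": "apply_moves", "body": {"moves": [[[0.5, 0.05, 0.3, 0, 0.3], [0.91, 0.05, 0.8, 0, 0.3], [0.91, 0.05, 1.4, 0, 0.3], [0.91, 0.05, 1.8, 0, 0.3], [0.91, 0.05, 1.89, 0, 0.3], [0.91, 0.05, 1.89, 0, 0.3], [0.91, 0.05, 1.89, 0, 0.7], [0.91, 0.05, 1.89, 0, 1], [0.91, 0.05, 1.89, 0, 1], [0.91, 0.05, 1.89, 0, 1]]]}}

```text
time: 30.02
tool_pos: [0.3206, -0.0443, 0.2029]
ee_rot: [3.141, 0.0, 1.57]
wrist_force: [0.1, -0.0, -0.1]
width: 0.0293
finger_force: 0.0
```

>>> {"method": "apply_moves", "body": {"moves": [[[0, 0, 0, 0, 1], [0, 0, 0, 0, 1], [0, 0, -0.2, 0, 1], [0, 0, -0.6, 0, 1], [0, 0, -1, 0, 1], [0, 0, -1.6, 0, 1], [0, 0, -2.2, 0, 1], [0, 0, -2.8, 0, 1], [0, 0, -2.8, 0, 1], [0, 0, -2.8, 0, 1]]]}}

```text
time: 31.28
tool_pos: [0.3202, -0.0442, 0.3417]
ee_rot: [-3.14, -0.0, 1.57]
wrist_force: [-0.9, 0.9, -1.3]
width: 0.0193
finger_force: 30.0
```

>>> {"method": "apply_moves", "body": {"moves": [[[0.2, 0.2, -0.8, 0.9, 1], [0.6, 0.6, -1, 1.8, 1], [1, 1.1, -1, 2.7, 1], [1.5, 1.7, -1, 3.6, 1], [2, 2.3, -1, 4.5, 1], [2.5, 2.9, -1, 5.4, 1], [3, 3.5, -1, 6.3, 1], [3.4, 3.9, -1, 7.2, 1], [3.69, 4.21, -1, 7.2, 1], [3.69, 4.21, -1, 7.2, 1]]]}}

```text
time: 32.52
tool_pos: [0.5315, 0.1408, 0.3898]
ee_rot: [-3.141, 0.005, 0.315]
wrist_force: [-0.2, -0.9, -0.6]
width: 0.0195
finger_force: 30.0
```

>>> {"method": "apply_moves", "body": {"moves": [[[0, 0, 0.5, 0, 1], [0, 0, 1.2, 0, 1], [0, 0, 1.9, 0, 1], [0, 0, 2.4, 0, 1], [0, 0, 2.6, 0, 1], [0, 0, 2.6, 0, 1]]]}}

```text
time: 33.28
tool_pos: [0.5306, 0.1397, 0.2619]
ee_rot: [-3.141, 0.002, 0.313]
wrist_force: [1.2, -0.0, -1.0]
width: 0.0194
finger_force: 30.0
```

```bash
python3 tray.py
```

```text
33.325 [0.5311 0.1398 0.2631] [ 3.1413e+00 -4.0000e-04  3.1330e-01]
red (70, 186, 73, 167) [469.1 239.7] [126.1  39.9] 17.7 [[402.8999938964844, 239.5], [415.1000061035156, 201.5], [535.2000122070312, 239.89999389648438], [523.0, 277.8999938964844]]
red (0, 49, 161, 139) [565.7 274.8] [80.8 85.7] 18.0 [[514.0, 303.1000061035156], [540.5, 221.60000610351562], [617.4000244140625, 246.60000610351562], [590.9000244140625, 328.1000061035156]]
blue (223, 49, 107, 304) [542.2 144.5] [206.2  62.2] 18.0 [[434.6000061035156, 142.1999969482422], [453.79998779296875, 83.0], [649.9000244140625, 146.6999969482422], [630.7000122070312, 205.89999389648438]]
blue (261, 390, 32, 8) [408.  100.4] [ 6.7 23.9] 18.0 [[401.1000061035156, 110.80000305175781], [408.5, 88.0], [414.8999938964844, 90.0999984741211], [407.5, 112.9000015258789]]
```

>>> {"method": "apply_moves", "body": {"moves": [[[-0.03, -0.01, 0.2, 0, 1], [-0.03, -0.01, 0.4, 0, 1], [-0.03, -0.01, 0.55, 0, 1], [-0.03, -0.01, 0.65, 0, 1], [-0.03, -0.01, 0.7, 0, 1], [-0.03, -0.01, 0.73, 0, 1], [-0.03, -0.01, 0.73, 0, 1], [-0.03, -0.01, 0.73, 0, 1]]]}}

```text
time: 34.33
tool_pos: [0.5297, 0.1401, 0.2264]
ee_rot: [3.141, -0.001, 0.314]
wrist_force: [-0.9, -0.4, -1.1]
width: 0.02
finger_force: 30.0
```

>>> {"method": "apply_moves", "body": {"moves": [[[0, 0, 0.02, 0, 1], [0, 0, 0.04, 0, 1], [0, 0, 0.05, 0, 1], [0, 0, 0.05, 0, 1]]]}}

```text
time: 34.83
tool_pos: [0.5296, 0.1401, 0.2248]
ee_rot: [3.141, -0.001, 0.314]
wrist_force: [-2.8, -0.5, 5.6]
width: 0.0196
finger_force: 30.0
```

>>> {"method": "apply_moves", "body": {"moves": [[[0, 0, 0, 0, 0.7], [0, 0, 0, 0, 0.6], [0, 0, 0, 0, 0.6], [0, 0, 0, 0, 0.6], [0, 0, -0.3, 0, 0.6], [0, 0, -1, 0, 0.6], [0, 0, -2, 0, 0.6], [0, 0, -3, 0, 0.6], [-1, -1, -3.5, 0, 0.6], [-1, -1, -3.5, 0, 0.6]]]}}

```text
time: 36.08
tool_pos: [0.4649, 0.1731, 0.4027]
ee_rot: [3.141, -0.006, 0.316]
wrist_force: [0.6, 0.4, -0.1]
width: 0.0378
finger_force: 0.0
```

>>> {"method": "apply_moves", "body": {"moves": [[[0, 0, 0, 0, 0.6], [0, 0, 0, 0, 0.6]]]}}

```text
time: 36.33
tool_pos: [0.4671, 0.1719, 0.3976]
ee_rot: [3.141, 0.002, 0.313]
wrist_force: [-0.8, -0.2, -0.2]
width: 0.0377
finger_force: 0.0
```

```bash
python3 tray.py; python3 - <<'E'
from bench import snapshot
from h import *
s=snapshot("wrist");im=s["image"][:,:,::-1].copy()
O=562.0*np.array([.951,.309])+29.2*np.array([-.309,.951])
for x,y in((95,55),(-95,55),(95,-60),(-95,-60)):
    p=np.append((O+x*np.array([.951,.309])+y*np.array([-.309,.951]))/1000,.022)
    cv2.circle(im,tuple(int(round(v)) for v in proj(s,p)),2,(0,255,0),-1)
cv2.imwrite("pics/end.png",im)
E
```

```text
36.375 [0.4672 0.1718 0.3973] [3.1413e+00 2.2000e-03 3.1270e-01]
red (155, 13, 100, 213) [507.6 254.9] [202.7  89.4] 18.0 [[397.3999938964844, 266.20001220703125], [425.0, 181.10000610351562], [617.7999877929688, 243.60000610351562], [590.2000122070312, 328.70001220703125]]
blue (296, 13, 68, 213) [543.1 145.9] [202.8  59.8] 17.9 [[437.3999938964844, 143.1999969482422], [455.70001220703125, 86.30000305175781], [648.7999877929688, 148.5], [630.4000244140625, 205.39999389648438]]
```

View pics/end.png

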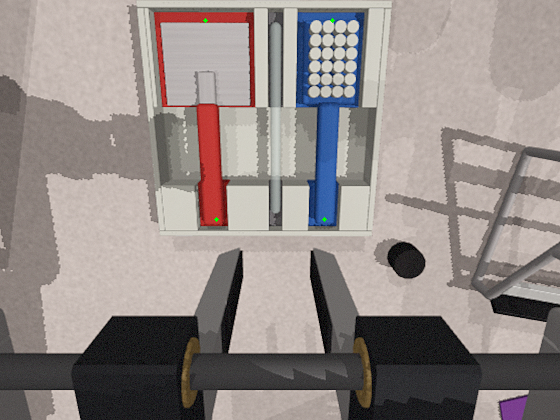

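The picture shows both tools lying flat in their bays. The spatula blade is at (207,65) with its tail near (213,222), and the brush head is at (333,60) with its tail near (324,222). All the ends lie close to the marked points, and the rod and stopper are undisturbed. I'm handing the job in.

```bash
python3 -c "
from bench import ticket;print(ticket.close_job())"
```

```text
the job is handed in; nothing more can be done
None
```

I handed the job in at about 36 s of the 72 s. The last picture shows the spatula flat in the red compartment and the brush flat in the blue one, both head in the wide end and with their ends close to the marked points. The rod and stopper looked undisturbed; no verdict came back on hand-in.

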